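# Swing the lamp housing onto the test cell

## Task

Swing the heavy lamp housing round on its post until its window points straight at the clear test cell, and let it come to rest there, untouched, for at least three seconds. Handle it gently: push it only by the sprung guard plates on its sides, not by its vented top, never fast or with a hard knock, and do not let it run onto its end stops. Leave everything else where it stands.

Things in the scene. Friction and masses are not known exactly. Their poses are not given: they have to be found in the camera images.
- lamp (a joint): angle of the lamp housing about its upright post, rad; 0: it lies along the stand's -x axis; positive counter-clockwise from above (free end moves to the stand's -y). End stops at -1.1 and 1.1. Starts negative; the cell is at a greater angle. Inertia about the post 0.156 kg m2 nominal (varies -20 to +30 %), drag 0.004 N m s/rad, dry friction 0.0008 N m: it coasts for many seconds
- lamp_box (a point): centre of the grey housing, 97 mm from the post axis, 105 mm above the table. A closed box of 10 kg without handle, 295 long x 108 wide x 100 mm tall, from 50 mm behind the post axis to 245 mm in front; a sprung guard plate on each long side makes it 140 mm wide, too wide to grip. Allowed: at most 0.6 rad/s and a 15 N push or knock
- plate_a_face (a point): middle of the outer face of the bright guard plate on the housing's -y side (the side ahead when the joint angle grows), 180 long x 105 mm tall, 59 to 164 mm above the table, 50 to 230 mm from the post axis. Face 70 mm from the housing's mid-plane; gives inward up to 16 mm against springs of 100 N/m in all, hardly damped. Push or brake here
- plate_b_face (a point): the same on the housing's +y side (the side behind when the angle grows). A 3 mm flange along the top of either plate closes the slot behind it; its top is 170 mm above the table
- stand: steel stand bolted to the breadboard, 140 x 140 mm foot, 12 mm thick; its origin is on the post (hinge) axis at the breadboard's surface, 12 mm above the table, z up along the axis. The post ends 180 mm above the table
- lamp_window (a point): centre of the round window (58 mm across) on the housing's free end face, 245 mm from the post axis, 105 mm above the table. Axes turn with the housing: -x out of the window (away from the post), y across the housing, z up
- vent_top (a point): centre of the top of the dark slotted vent cover on the housing, 190 x 96 mm, 47 to 237 mm from the post axis, 10 mm thick; its top is 165 mm above the table. Do not lean on it or drag the housing by it
- cell: clear open-topped square test cell, 60 x 60 mm (foot 66 mm), 110 mm tall, 0.4 kg, loose; origin at the centre of its underside, on the 12 mm breadboard. It stands 310 to 350 mm from the post axis, beyond the sweep of the housing. The housing points straight at it when the cell's centre is on the housing's mid-plane
- block: metal reference block 50 x 50 x 45 mm with a 32 mm thick upright stub on it, 95 mm tall in all, 0.6 kg, loose; origin at the centre of its underside; stands on the same arc as the cell, not the target (the two swap places)
- tape: Loose bystander: flat black ring 80 mm across, 20 mm tall, lying beneath the sweep of the housing; origin at the centre of its underside
- jar: Loose bystander: glass beaker 90 mm across, 110 mm tall, at the right; origin at the centre of its underside
- driver: Loose bystander: screwdriver lying on the breadboard, left and near the robot; origin beneath its middle
- knob_clamp: Loose bystander: turned dark clamping knob 56 mm across, 60 mm tall, at the right; origin at the centre of its underside
- bottle: Loose bystander: white bottle 60 mm across, 130 mm tall, at the left; origin at the centre of its underside
Not all that is in view belongs to the job. What is shaped like the cell but brown is not meant.

How it is judged:
By the outcome, as a careful person would: the job done as asked, in the order asked, and still so for the second after the job is handed in, with the robot touching nothing.
It also fails if it takes over 42 s, if anything falls off the work surface, if the arm or the gripper's body presses on something with over 40 N, if the wrist force passes 120 N, or if a joint passes its speed limit or range.

## Robot

A 6-joint arm with a two-finger parallel gripper is mounted at the origin on the work surface. World frame = base frame: x ahead of the robot, y to its left, z up, the work surface at z = 0. Lengths are in m, angles in rad, forces in N, time in s.
With the tool pointing down it reaches from about 0.375 to 0.9 m from the base axis. Payload 3.1 kg.
Tool frame: the origin (TCP) lies midway between the tips of the shut fingers; the grasp point (between the pads) lies 19 mm behind it; z points along the fingers, y is the line along which they close (so a half turn about z gives the same grasp; the last joint's range is limited). The gripper opens to 87 mm and grips with 3 to 60 N. Pads are 19 mm wide; open, the fingers measure 117 mm over their backs; the gripper's body (75 mm by 190 mm) begins 51 mm behind the grasp point.
Start: joints at [1.054, 0.527, 1.433, -0, 1.181, -0.178], TCP at [0.208, 0.589, 0.223] pointing down, gripper open.
Joint ranges: [-3.08, 3.08], [-0.75, 2.2], [0.22, 2.44], [-1.43, 4.57], [0, 2.65], [-2.85, 2.85]. Speed limits (rad/s): [2.79, 2.79, 3.14, 3.14, 3.14, 3.14].

## Interface

Orientations are given as a unit quaternion [x, y, z, w].
In Python, from rig import robot gives the robot as it stands. The module is installed in compiled form; this text tells all that it offers.
- The arm moves only by the tool play_rows, never from a script. Its arguments are lists of equal length, an entry for each row: "gripper": the closure, from -1 (fully open) to 1 (shut); "delta_pos": the shift along the tool's x, y, z in cm, a list of three; "turn": the turn, a rotation vector about the tool's x, y, z in rad, a list of three. A call has 1 to 12 rows; each row is the pose to reach, as a shift and turn from the pose commanded when the call began, along the tool's axes at that moment; what a row does not reach only later rows make up. A row lasts 1/8 s, in which the tool goes at most 62.5 mm and 10.7 degrees, less where a joint would pass 70% of its speed; a pose out of reach is approached as far as the arm can. A call with a gripper value outside its range is refused whole. The fingers move at their own pace and stop on an object; "squeeze" is the grip in N (left out, the last holds). Time passes only in rows, so rows that repeat a pose let the fingers close. It gives the time, the measured TCP pose, the force, the opening and the grip force at its end, in the units of the state.
- robot.get_obs(): the state, without advancing time (a new reading comes with each control period).
- robot.camera(name): name is "scene" or "side" or "wrist"; returns a dict with "color" (400x640x3 uint8, red, green, blue), "vfov" (degrees; the focal length in pixels is half the picture's height over the tangent of half this angle, whatever the lens; pixels are square), "cx", "cy" (the principal point, pixels), "R" (3x3) and "t" (3): a world point X has camera coordinates R X + t. Camera axes: x right, y down, z forward; pixel columns grow to the right and rows downward; lengths in m; the calibration is good to about 2 mm. The wrist camera is an equidistant fisheye: a pixel r from the principal point sees the ray r / f radians off the axis. A picture is of the moment at which its call begins. There is no depth.
- robot.hand_in(): hands the job in; it is judged then, once.
The state is a dict: "time": time; "q": joint angles; "joint_velocities": joint speeds; "joint_torque": joint torques, N m; "position": TCP position; "tool_rot": TCP orientation; "ft_force": force on the tool from outside, world axes, zero at the start; "moment": the same for the moment, N m; "grip_width": finger opening in m; "grip_force": force on a finger pad.
Only numpy, scipy, OpenCV 4.12 (cv2) and the standard library are available. Lean on these libraries where they do the work, as an engineer would, in place of code of your own. Each camera call takes 0.05 s, during which the arm holds its last target. There are 200 camera calls.

## Working session

There is one attempt and no reset: what is moved stays moved. The work goes in short steps, Python scripts to look and compute and a tool call to move; the robot and the scene stay as the last step left them, time stands still between calls to the robot, and variables do not carry over. Pictures are saved under pics/ and viewed, at most 10 in all, crops included, and the job is handed in when it is done.

Besides the shell and the picture viewer there is one more tool, called after ">>>" as name(argument=value, ...) on one line, values as JSON. play_rows: Moves the arm, as the interface text tells. Its arguments: {"type":"object","properties":{"gripper":{"type":"array","items":{"type":"number"}},"delta_pos":{"type":"array","items":{"type":"array","items":{"type":"number"}}},"turn":{"type":"array","items":{"type":"array","items":{"type":"number"}}},"squeeze":{"type":"number"}},"required":["gripper","delta_pos","turn"]}

```bash
mkdir -p pics; cat > h.py <<'E'
import numpy as np, cv2
from rig import robot
def snap(n,fn):
    c=robot.camera(n); cv2.imwrite('pics/'+fn,c['color'][:,:,::-1]); np.savez('pics/'+fn[:-4],**c); return c
def f(c): return 200/np.tan(np.radians(c['vfov'])/2)
def proj(c,X):
    p=np.array(c['R'])@np.array(X)+c['t']; return [c['cx']+f(c)*p[0]/p[2],c['cy']+f(c)*p[1]/p[2]]
def ray(c,u,v):
    R=np.array(c['R']);d=np.array([(u-c['cx'])/f(c),(v-c['cy'])/f(c),1]);return -R.T@c['t'],R.T@d
def plane(c,u,v,z):
    o,d=ray(c,u,v);return o+d*(z-o[2])/d[2]
def tri(c1,p1,c2,p2):
    o1,d1=ray(c1,*p1);o2,d2=ray(c2,*p2)
    s=np.linalg.lstsq(np.c_[d1,-d2],o2-o1,rcond=None)[0];a=o1+d1*s[0];b=o2+d2*s[1];return (a+b)/2,np.linalg.norm(a-b)
E
python3 - <<'E'
from h import *
for n in('scene','side'):
    c=snap(n,n+'0.png');print(n,c['vfov'],c['cx'],c['cy'],-np.array(c['R']).T@c['t'])
print(robot.get_obs())
E
```

```text
scene 57.390881576745414 316.5841261421329 198.00614020269447 [ 1.00094471 -0.6448543   0.80202766]
side 43.73315705413006 324.7950168142987 203.15132173642922 [ 0.1090352  -0.83875557  1.22517051]
{'time': 0.1, 'q': array([ 1.05350668e+00,  5.28374211e-01,  1.43373705e+00, -5.94415308e-06,
        1.18141196e+00, -1.78474853e-01]), 'joint_velocities': array([ 0.0003667 , -0.00181547, -0.00407633,  0.00150904, -0.00013289,
        0.00124495]), 'joint_torque': array([ 4.78058464e-04, -4.40987098e+01, -1.77151716e+01,  6.35814015e-02,
        5.33523923e-02, -4.54288306e-05]), 'position': array([0.20736685, 0.58891488, 0.22168068]), 'tool_rot': array([ 1.68597065e-01,  9.85684583e-01, -9.08399582e-04, -3.26489675e-04]), 'ft_force': array([-0.1482404 , -0.15455785, -0.20530317]), 'moment': array([-0.0316268 ,  0.02644308,  0.03895612]), 'grip_force': 0.0, 'grip_width': 0.08718734451469289}
```

View pics/scene0.png

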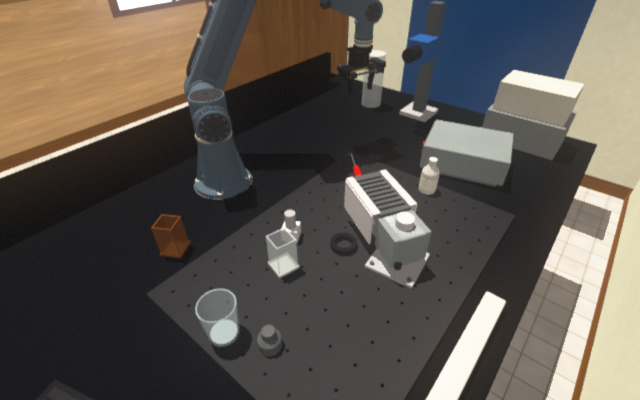

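View pics/side0.png

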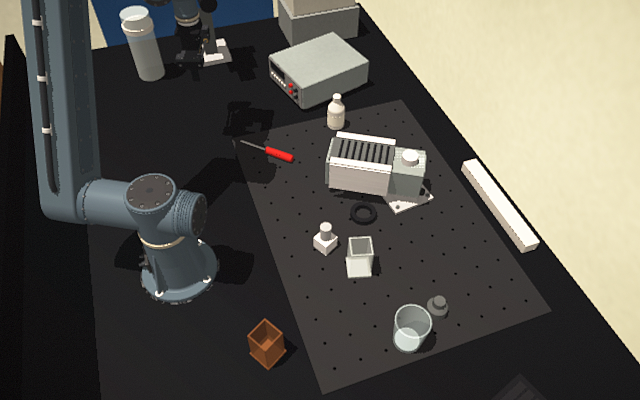

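Scene view: the lamp points away from the viewer, with its post cap at about (405,220), the cell at (283,255), the stub block at (290,225) and the tape at (343,242). Side view: cap (411,157), cell (359,258). I'll enlarge both views to get accurate edges.

```bash
python3 - <<'E'
import cv2
for n,(x,y,w,h) in {'scene':(250,160,190,140),'side':(305,120,140,170)}.items():
    k=4 if n=='scene' else 3.5
    im=cv2.imread(f'pics/{n}0.png')[y:y+h,x:x+w]; im=cv2.resize(im,None,fx=k,fy=k,interpolation=cv2.INTER_CUBIC)
    for i in range(0,w,20): cv2.putText(im,str(x+i),(int(i*k),10),0,.4,(0,255,255),1);cv2.line(im,(int(i*k),12),(int(i*k),18),(0,255,255))
    for i in range(0,h,20): cv2.putText(im,str(y+i),(0,int(i*k)+4),0,.4,(0,255,255),1)
    cv2.imwrite(f'pics/{n}z.png',im)
E
```

```text
(no output)
```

View pics/scenez.png

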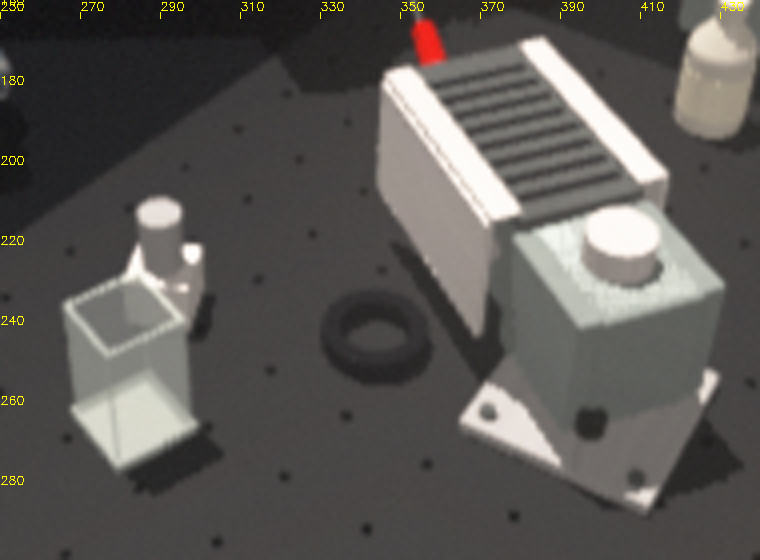

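View pics/sidez.png

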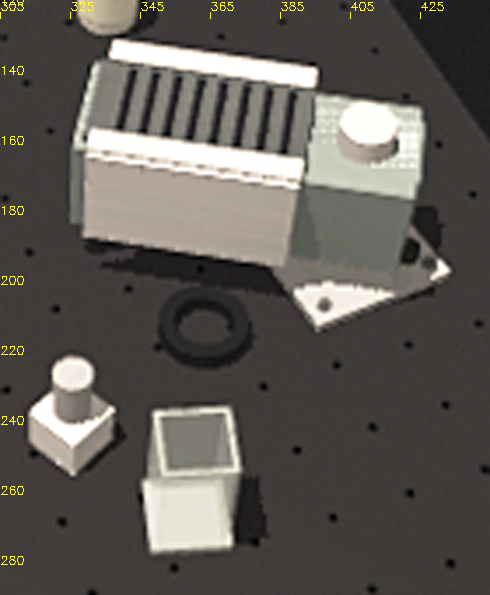

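```bash
cat >> h.py <<'E'
S=dict(np.load('pics/scene0.npz'));D=dict(np.load('pics/side0.npz'))
def s(x,y): return (250+x/4,160+y/4)
def d(x,y): return (305+x/3.5,120+y/3.5)
E
python3 - <<'E'
from h import *
np.set_printoptions(precision=4,suppress=True)
print('post',*tri(S,s(622,232),D,d(370,130)),plane(S,*s(622,232),.18),plane(D,*d(370,130),.18))
ct=[plane(S,*s(*p),.122) for p in[(66,305),(130,275),(187,320),(107,355)]];print('cellS',np.mean(ct,0))
ct=[plane(D,*d(*p),.122) for p in[(157,410),(232,407),(241,471),(149,471)]];print('cellD',np.mean(ct,0))
print('cell tri corners',*[tri(S,s(*a),D,d(*b)) for a,b in[((130,275),(157,410)),((187,320),(232,407)),((107,355),(241,471)),((66,305),(149,471))]])
print('block',tri(S,s(160,213),D,d(73,373)))
for n,A in(('A',[(385,77),(412,66),(522,212),(492,225)]),('B',[(520,42),(545,38),(667,170),(645,182)])):
    q=[plane(S,*s(*p),.17) for p in A];print(n,np.array(q))
for n,A in(('Ad',[(88,155),(92,130),(304,160),(300,182)]),('Bd',[(110,55),(116,38),(318,68),(315,87)])):
    q=[plane(D,*d(*p),.17) for p in A];print(n,np.array(q))
print('tape',plane(S,*s(377,333),.022),'bottle',plane(S,427,190,.012),plane(D,336,125,.012),'foot',[plane(S,*s(*p),.024) for p in[(460,422),(645,512),(718,375)]],plane(D,*d(318,328),.024),plane(D,*d(448,270),.024))
print('driver',[plane(D,*p,.03) for p in [(240,142),(292,156)]])
E
```

```text
post [0.7224 0.0441 0.1762] 0.007053886379667062 [0.7236 0.0451 0.18  ] [0.7181 0.0364 0.18  ]
cellS [ 0.4806 -0.1706  0.122 ]
cellD [ 0.477 -0.169  0.122]
cell tri corners (array([ 0.4589, -0.1381,  0.1233]), np.float64(0.005579285069851437)) (array([ 0.517 , -0.1482,  0.1199]), np.float64(0.0019948182258974186)) (array([ 0.4993, -0.2055,  0.1213]), np.float64(0.0024257829048121684)) (array([ 0.4362, -0.1793,  0.1108]), np.float64(0.0031534115589120985))
block (array([ 0.4159, -0.0659,  0.1043]), np.float64(0.0014023257991260052))
A [[0.4955 0.1022 0.17  ]
 [0.5029 0.1268 0.17  ]
 [0.6577 0.0325 0.17  ]
 [0.6494 0.0088 0.17  ]]
B [[0.5493 0.2059 0.17  ]
 [0.5615 0.2228 0.17  ]
 [0.7117 0.1333 0.17  ]
 [0.7062 0.1121 0.17  ]]
Ad [[0.4876 0.096  0.17  ]
 [0.501  0.1222 0.17  ]
 [0.656  0.0314 0.17  ]
 [0.6422 0.0097 0.17  ]]
Bd [[0.5483 0.2031 0.17  ]
 [0.5612 0.2218 0.17  ]
 [0.7146 0.1282 0.17  ]
 [0.7019 0.1075 0.17  ]]
tape [0.5668 0.0036 0.022 ] bottle [0.6345 0.4161 0.012 ] [0.6327 0.412  0.012 ] foot [array([ 0.6642, -0.0322,  0.024 ]), array([ 0.8011, -0.0208,  0.024 ]), array([0.7838, 0.122 , 0.024 ])] [ 0.6573 -0.0367  0.024 ] [ 0.7969 -0.0154  0.024 ]
driver [array([0.2829, 0.4201, 0.03  ]), array([0.4305, 0.2978, 0.03  ])]
```

Measurements agree with the text. The post is at (0.722, 0.044), from both the foot and the cap. The cell is at (0.479, -0.170), 324 mm from the post, and the housing heading is about 149°. The target heading is about 221°, so the swing is about 1.26 rad. I'll tap plate B slowly, let the housing coast, then catch it on plate A. First I go to the B side.

>>> play_rows(gripper=[1,1,1,1,1,1,1,1,1,1,1,1], delta_pos=[[-2.5,-1,0],[-8,-3,0],[-14,-5.2,0],[-20,-7.5,0],[-26,-9.7,0],[-32,-12,0],[-38,-14.2,0],[-44,-16.4,0],[-49.5,-18.5,0],[-53.5,-20,2],[-55,-20.5,5.5],[-55.1,-20.5,9.2]], turn=[[0,0,0],[0,0,0],[0,0,0],[0,0,0],[0,0,0],[0,0,0],[0,0,0],[0,0,0],[0,0,0],[0,0,0],[0,0,0],[0,0,0]])

```text
time: 1.6
position: [0.6607, 0.2112, 0.1292]
tool_rot: [0.17, 0.985, 0.0, 0.0]
ft_force: [0.0, 0.2, -0.5]
grip_width: 0.0003
grip_force: 0.0
```

```bash
cat > ang.py <<'E'
# lamp heading by red/white plate flange in scene view: fit the vent/flange mask centroid line
from h import *
P=np.array([.7225,.044]); C=np.array([.479,-.170])
E
python3 - <<'E'
from h import *
c=snap('scene','s1.png'); o=robot.get_obs(); print(o['time'],o['position'],o['tool_rot'],o['ft_force'],o['grip_width'])
E
```

```text
1.65 [0.65614975 0.2111078  0.12307563] [ 0.16958189  0.98550207 -0.00166229 -0.00498853] [-0.95370324  0.62983677 -3.07567883] 0.00031771429105369414
```

View pics/s1.png

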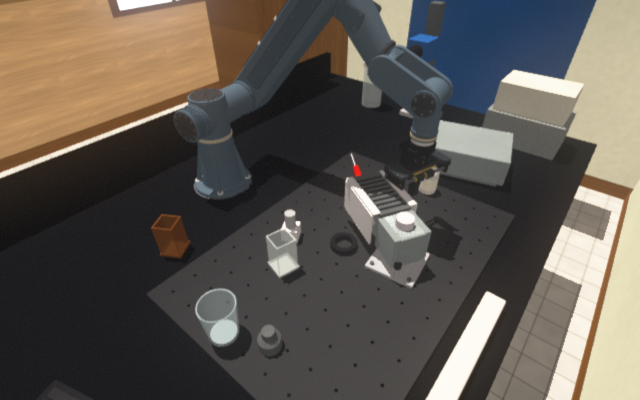

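The picture shows the gripper at about (415,165), behind plate B, with the housing unmoved and nothing touched. Next I write the angle tracker and start a slow tap at 16 mm/s.

>>> play_rows(gripper=[1,1,1,1,1,1,1,1,1,1,1,1], delta_pos=[[0.08,-0.4,0],[0.2,-0.98,0],[0.28,-1.37,0],[0.32,-1.57,0],[0.36,-1.76,0],[0.4,-1.96,0],[0.44,-2.16,0],[0.48,-2.35,0],[0.52,-2.55,0],[0.56,-2.74,0],[0.6,-2.94,0],[0.64,-3.14,0]], turn=[[0,0,0],[0,0,0],[0,0,0],[0,0,0],[0,0,0],[0,0,0],[0,0,0],[0,0,0],[0,0,0],[0,0,0],[0,0,0],[0,0,0]])

```text
time: 3.15
position: [0.6427, 0.1855, 0.1306]
tool_rot: [0.169, 0.986, 0.0, -0.0]
ft_force: [0.2, -0.1, 0.4]
grip_width: 0.0001
grip_force: 0.2
```

```bash
cat > ang.py <<'E'
from h import *
P=np.array([.7225,.044]); C=np.array([.479,-.170])
def strips(c):
    g=c['color'].min(2); m=(g>200).astype(np.uint8); n,l=cv2.connectedComponents(m,connectivity=4); out=[]
    for i in range(1,n):
        v,u=np.nonzero(l==i)
        if len(u)<60: continue
        X=np.array([plane(c,a,b,.17)[:2] for a,b in zip(u,v)])-P
        ctr=X.mean(0)
        if np.linalg.norm(ctr)>.25: continue
        (_,_),(w,h),_=r=cv2.minAreaRect((X*1000).astype(np.float32))
        U,Sg,Vt=np.linalg.svd(X-ctr,full_matrices=False); t=Vt[0]; t=t*np.sign(t@ctr)
        out.append((np.degrees(np.arctan2(t[1],t[0]))%360,t[0]*ctr[1]-t[1]*ctr[0],t@ctr,max(w,h),min(w,h),len(u)))
    return out
def show(c):
    for s_ in strips(c): print('  ang %.1f lat %.4f along %.3f  %.0fx%.0f n%d'%s_)
E
python3 - <<'E'
from ang import *
print('s0');show(S);print('d0');show(D);print('s1');show(dict(np.load('pics/s1.npz')))
o=robot.get_obs(); print(o['time'],o['position'],o['ft_force'])
c=snap('scene','s2.png');print('s2');show(c)
c=snap('side','d2.png');print('d2');show(c)
E
```

```text
s0
  ang 149.2 lat -0.0580 along 0.136  180x22 n273
  ang 148.7 lat 0.0583 along 0.134  182x30 n390
  ang 316.0 lat -0.0057 along 0.006  88x78 n400
  ang 346.9 lat -0.1631 along 0.064  56x29 n147
d0
  ang 149.1 lat -0.0563 along 0.142  179x24 n308
  ang 298.4 lat 0.0088 along 0.004  84x72 n260
  ang 149.0 lat 0.0593 along 0.142  180x34 n473
  ang 166.8 lat 0.1762 along 0.068  66x35 n149
s1
  ang 150.0 lat 0.0563 along 0.113  135x30 n301
  ang 315.4 lat -0.0055 along 0.007  88x78 n413
  ang 346.7 lat -0.1629 along 0.065  56x29 n148
3.15 [0.64268512 0.1854647  0.13058007] [ 0.23698636 -0.14060807  0.37140436]
s2
  ang 149.9 lat 0.0569 along 0.102  114x29 n251
  ang 84.2 lat 0.0065 along 0.013  48x44 n186
  ang 346.8 lat -0.1631 along 0.065  56x29 n150
d2
  ang 140.5 lat 0.0048 along 0.000  91x84 n405
  ang 152.3 lat 0.0542 along 0.108  113x34 n278
  ang 167.2 lat 0.1758 along 0.069  66x35 n148
```

>>> play_rows(gripper=[1,1,1,1,1,1,1,1,1,1], delta_pos=[[0.04,-0.2,0],[0.08,-0.4,0],[0.12,-0.6,0],[0.16,-0.8,0],[0.2,-1.0,0],[0.24,-1.2,0],[0.28,-1.4,0],[0.32,-1.6,0],[0.36,-1.8,0],[0.4,-2.0,0]], turn=[[0,0,0],[0,0,0],[0,0,0],[0,0,0],[0,0,0],[0,0,0],[0,0,0],[0,0,0],[0,0,0],[0,0,0]])

```text
time: 4.5
position: [0.6322, 0.1678, 0.1305]
tool_rot: [0.169, 0.986, -0.0, -0.0]
ft_force: [-0.4, 0.2, -0.1]
grip_width: 0.0005
grip_force: 0.0
```

```bash
python3 - <<'E'
from ang import *
o=robot.get_obs(); print(o['time'],o['position'],o['ft_force'])
for i in range(3):
    n=['scene','side','scene'][i]; t=robot.get_obs()['time'];c=snap(n,f'a{i}.png');print(n,t);show(c)
E
```

```text
4.5 [0.63224808 0.16780162 0.13054185] [-0.3740262   0.19524238 -0.07494722]
scene 4.5
  ang 161.8 lat 0.0558 along 0.130  181x31 n390
  ang 323.2 lat -0.0050 along 0.008  85x81 n440
  ang 4.1 lat -0.1800 along 0.021  65x17 n112
side 4.55
  ang 206.1 lat -0.0086 along 0.010  89x82 n327
  ang 161.9 lat 0.0577 along 0.138  180x32 n441
  ang 182.9 lat 0.1561 along 0.107  72x22 n111
scene 4.6
  ang 163.0 lat 0.0549 along 0.134  179x31 n390
  ang 317.2 lat 0.0002 along 0.008  85x78 n388
  ang 4.1 lat -0.1802 along 0.022  65x16 n112
```

The housing coasts at about 0.2 rad/s and the finger is free. I cross over to the A side, ahead of the target.

>>> play_rows(gripper=[1,1,1,1,1,1,1,1,1,1,1,1], delta_pos=[[-0.2,0.9,-1],[-0.2,1,-6],[-0.3,0.5,-11],[-1.8,-3,-12],[-4.2,-8,-12],[-6.6,-13,-12],[-9,-18,-12],[-11.6,-22.5,-12],[-13.4,-25.8,-11],[-13.8,-26.2,-6.5],[-13.8,-26.2,-2],[-13.8,-26.2,0]], turn=[[0,0,0],[0,0,0],[0,0,0],[0,0,0],[0,0,0],[0,0,0],[0,0,0],[0,0,0],[0,0,0],[0,0,0],[0,0,0],[0,0,0]])

```text
time: 6.15
position: [0.6745, -0.1244, 0.1281]
tool_rot: [0.169, 0.986, 0.0, -0.002]
ft_force: [-1.3, 0.6, 0.5]
grip_width: 0.0004
grip_force: 0.0
```

```bash
python3 - <<'E'
from ang import *
o=robot.get_obs(); print(o['time'],o['position'],o['ft_force'])
for i in range(2):
    n=['side','scene'][i]; t=robot.get_obs()['time'];c=snap(n,f'b{i}.png');print(n,t);show(c)
E
```

```text
6.15 [ 0.67445655 -0.12440351  0.12806336] [-1.30164907  0.5897295   0.47360217]
side 6.15
  ang 167.1 lat -0.0465 along 0.087  64x21 n77
  ang 149.6 lat -0.0116 along 0.001  52x46 n166
  ang 221.7 lat -0.0065 along 0.073  71x30 n120
  ang 178.7 lat 0.0503 along 0.211  47x31 n109
scene 6.2
  ang 167.5 lat -0.0476 along 0.084  59x21 n68
  ang 170.8 lat 0.0817 along 0.199  47x32 n101
  ang 32.8 lat 0.0148 along 0.001  48x48 n201
  ang 252.7 lat 0.0391 along 0.010  67x49 n157
```

View pics/b0.png

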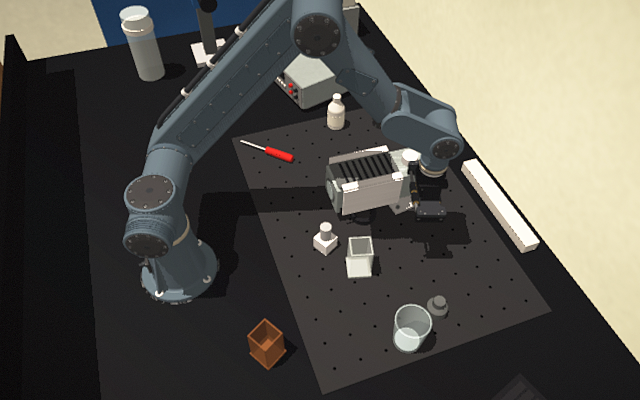

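The gripper waits at about (430,195) on the A side. The housing is approaching, partly in the arm's shadow. I'll let it coast and measure its speed.

>>> play_rows(gripper=[1,1,1,1,1,1,1,1,1,1,1,1], delta_pos=[[0,0,0],[0,0,0],[0,0,0],[0,0,0],[0,0,0],[0,0,0],[0,0,0],[0,0,0],[0,0,0],[0,0,0],[0,0,0],[0,0,0]], turn=[[0,0,0],[0,0,0],[0,0,0],[0,0,0],[0,0,0],[0,0,0],[0,0,0],[0,0,0],[0,0,0],[0,0,0],[0,0,0],[0,0,0]])

```text
time: 7.75
position: [0.6754, -0.125, 0.1305]
tool_rot: [0.169, 0.986, -0.0, -0.0]
ft_force: [-0.2, -0.3, -0.4]
grip_width: 0.0002
grip_force: 0.0
```

```bash
cat >> ang.py <<'E'
def show(c):  # heading from each strip's own direction, and from its centre with lateral +-0.057
    for a,lat,al,w,h,n in strips(c):
        r=np.hypot(lat,al)
        if r<.06 or abs(abs(lat)-.057)>.03: continue
        b=a+np.degrees(np.arctan2(lat,al)); e=b-np.degrees(np.arcsin(np.clip(np.sign(lat)*.0575/r,-1,1)))
        print('  dir %.1f ctr %.1f lat %.4f along %.3f  %.0fx%.0f n%d'%(a,e,lat,al,w,h,n))
E
python3 - <<'E'
from ang import *
o=robot.get_obs(); print(o['time'],o['position'],o['ft_force'])
show(dict(np.load('pics/b0.npz')));show(dict(np.load('pics/b1.npz')))
for i in range(2):
    n=['side','scene'][i]; t=robot.get_obs()['time'];c=snap(n,f'c{i}.png');print(n,t);show(c)
E
```

```text
7.75 [ 0.67542499 -0.12499916  0.13054694] [-0.18653013 -0.30517322 -0.37010897]
  dir 167.1 ctr 174.7 lat -0.0465 along 0.087  64x21 n77
  dir 178.7 ctr 176.7 lat 0.0503 along 0.211  47x31 n109
  dir 167.5 ctr 174.5 lat -0.0476 along 0.084  59x21 n68
  dir 170.8 ctr 177.6 lat 0.0817 along 0.199  47x32 n101
side 7.75
scene 7.8
```

View pics/c0.png

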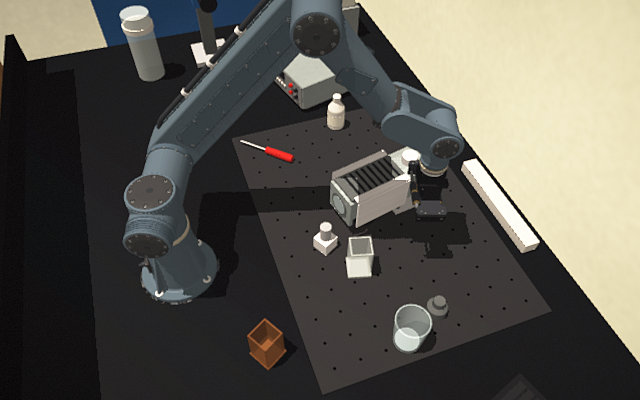

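The housing is now near 190° and fully in the arm's shade, with the window at (341,207). I'll switch to line segments, which don't depend on the light.

```bash
cat >> ang.py <<'E'
def segs(c,dbg=False):
    g=cv2.cvtColor(c['color'],cv2.COLOR_RGB2GRAY); L=cv2.createLineSegmentDetector().detect(cv2.resize(g,None,fx=2,fy=2,interpolation=cv2.INTER_CUBIC))[0][:,0]/2
    out=[]
    for x1,y1,x2,y2 in L:
        A=plane(c,x1,y1,.17)[:2]-P;B=plane(c,x2,y2,.17)[:2]-P;m=(A+B)/2;t=B-A;l=np.linalg.norm(t)
        if l<.06 or np.linalg.norm(m)>.24 or l>.2: continue
        t=t/l; t=t*np.sign(t@m); lat=t[0]*m[1]-t[1]*m[0]
        if .045<abs(lat)<.078 and .08<t@m<.2: out.append((np.degrees(np.arctan2(t[1],t[0]))%360,lat,t@m,l))
    out.sort(key=lambda o:-o[3])
    for o in out[:6]: print('   %.1f lat %.3f along %.3f len %.3f'%o)
E
python3 - <<'E'
from ang import *
for n in('scene0','side0','a0','a1','b0','b1','c0','c1'):
    print(n);segs(dict(np.load(f'pics/{n}.npz')))
print(robot.get_obs()['time'])
E
```

```text
scene0
   149.2 lat -0.071 along 0.144 len 0.181
   149.3 lat -0.046 along 0.138 len 0.172
   149.1 lat 0.064 along 0.140 len 0.166
   149.1 lat 0.073 along 0.128 len 0.163
side0
   149.0 lat 0.078 along 0.142 len 0.171
   149.1 lat -0.069 along 0.119 len 0.134
   148.7 lat 0.066 along 0.098 len 0.088
   238.3 lat -0.052 along 0.123 len 0.082
   148.9 lat 0.066 along 0.181 len 0.073
a0
   161.0 lat 0.074 along 0.131 len 0.174
   160.9 lat 0.064 along 0.136 len 0.162
   161.1 lat -0.070 along 0.094 len 0.082
a1
   161.8 lat 0.076 along 0.144 len 0.172
   161.9 lat 0.064 along 0.143 len 0.170
   161.2 lat -0.068 along 0.194 len 0.069
   160.8 lat 0.072 along 0.091 len 0.067
b0
   176.8 lat -0.070 along 0.092 len 0.080
   177.7 lat -0.071 along 0.191 len 0.078
b1
   176.2 lat -0.070 along 0.094 len 0.083
c0
   191.6 lat -0.069 along 0.145 len 0.169
c1
   295.8 lat -0.062 along 0.119 len 0.063
7.85
```

The segment tracker is consistent: 161.0° at 4.5 s, 177.0° at 6.15 s and 191.6° at 7.75 s, so about 8.8°/s and slowing. I'll set the finger for a soft catch in which it retreats at just under half the housing's speed.

>>> play_rows(gripper=[1,1,1,1,1,1,1,1,1,1], delta_pos=[[0.4,0.3,0],[1.0,0.65,0],[1.6,1.05,0],[2.2,1.45,0],[2.7,1.75,0],[2.9,1.9,0],[2.9,1.9,0],[2.9,1.9,0],[2.9,1.9,0],[2.9,1.9,0]], turn=[[0,0,0],[0,0,0],[0,0,0],[0,0,0],[0,0,0],[0,0,0],[0,0,0],[0,0,0],[0,0,0],[0,0,0]])

```text
time: 9.1
position: [0.6544, -0.0976, 0.1305]
tool_rot: [0.169, 0.986, -0.0, 0.0]
ft_force: [1.1, -0.3, -0.1]
grip_width: 0.0005
grip_force: 0.0
```

```bash
python3 - <<'E'
from ang import *
o=robot.get_obs(); print(o['time'],o['position'],o['ft_force'])
for n,f_ in(('side','e0'),('scene','e1')):
    t=robot.get_obs()['time'];c=snap(n,f_+'.png');print(n,t);segs(c)
E
```

```text
9.1 [ 0.65444175 -0.09763354  0.13051845] [ 1.09200049 -0.33925435 -0.07824199]
side 9.1
   201.9 lat -0.069 along 0.139 len 0.172
   202.6 lat -0.045 along 0.107 len 0.086
scene 9.15
   296.3 lat -0.053 along 0.102 len 0.118
   293.5 lat 0.067 along 0.156 len 0.071
```

>>> play_rows(gripper=[1,1,1,1,1,1,1,1,1,1], delta_pos=[[0,0,0],[-0.07,-0.05,0],[-0.15,-0.1,0],[-0.22,-0.14,0],[-0.29,-0.19,0],[-0.37,-0.24,0],[-0.44,-0.29,0],[-0.52,-0.34,0],[-0.59,-0.39,0],[-0.66,-0.43,0]], turn=[[0,0,0],[0,0,0],[0,0,0],[0,0,0],[0,0,0],[0,0,0],[0,0,0],[0,0,0],[0,0,0],[0,0,0]])

```text
time: 10.45
position: [0.6592, -0.1038, 0.1306]
tool_rot: [0.169, 0.986, -0.0, -0.0]
ft_force: [0.6, -0.5, 0.5]
grip_width: 0.0006
grip_force: 0.0
```

```bash
python3 - <<'E'
from ang import *
o=robot.get_obs(); print(o['time'],o['position'],o['ft_force'])
for n,f_ in(('side','f0'),):
    t=robot.get_obs()['time'];c=snap(n,f_+'.png');print(n,t);segs(c)
E
```

```text
10.45 [ 0.65920306 -0.10376707  0.13055601] [ 0.61630532 -0.49641009  0.53926904]
side 10.45
   211.6 lat -0.068 along 0.144 len 0.185
   213.3 lat -0.049 along 0.183 len 0.063
```

>>> play_rows(gripper=[1,1,1,1,1,1,1,1,1,1,1,1], delta_pos=[[-0.07,-0.05,0],[-0.15,-0.1,0],[-0.22,-0.14,0],[-0.29,-0.19,0],[-0.37,-0.24,0],[-0.44,-0.29,0],[-0.52,-0.34,0],[-0.59,-0.39,0],[-0.66,-0.43,0],[-0.74,-0.48,0],[-0.81,-0.53,0],[-0.88,-0.58,0]], turn=[[0,0,0],[0,0,0],[0,0,0],[0,0,0],[0,0,0],[0,0,0],[0,0,0],[0,0,0],[0,0,0],[0,0,0],[0,0,0],[0,0,0]])

```text
time: 12.0
position: [0.6655, -0.1121, 0.1306]
tool_rot: [0.169, 0.986, -0.0, -0.0]
ft_force: [0.9, -1.1, -0.4]
grip_width: 0.0004
grip_force: 0.0
```

```bash
python3 - <<'E'
from ang import *
o=robot.get_obs(); print(o['time'],o['position'],o['ft_force'])
for n,f_ in(('side','g0'),):
    t=robot.get_obs()['time'];c=snap(n,f_+'.png');print(n,t);segs(c)
E
```

```text
12.0 [ 0.66554637 -0.1121343   0.1305553 ] [ 0.94445528 -1.10810261 -0.36899406]
side 12.0
   220.0 lat -0.069 along 0.142 len 0.186
   220.1 lat -0.045 along 0.182 len 0.124
   220.9 lat -0.047 along 0.088 len 0.063
```

>>> play_rows(gripper=[1,1,1,1,1], delta_pos=[[-0.07,-0.05,0],[-0.15,-0.1,0],[-0.22,-0.14,0],[-0.29,-0.19,0],[-0.37,-0.24,0]], turn=[[0,0,0],[0,0,0],[0,0,0],[0,0,0],[0,0,0]])

```text
time: 12.68
position: [0.6682, -0.1156, 0.1305]
tool_rot: [0.169, 0.986, -0.0, -0.0]
ft_force: [-0.3, 0.2, 0.0]
grip_width: 0.0006
grip_force: 0.0
```

```bash
python3 - <<'E'
from ang import *
o=robot.get_obs(); print(o['time'],o['position'],o['ft_force'])
for n,f_ in(('side','h0'),):
    t=robot.get_obs()['time'];c=snap(n,f_+'.png');print(n,t);segs(c)
E
```

```text
12.675 [ 0.66824927 -0.11561634  0.13053472] [-0.27809419  0.15734595  0.00194093]
side 12.675
   220.0 lat -0.070 along 0.133 len 0.170
   220.0 lat -0.046 along 0.174 len 0.112
   220.9 lat -0.047 along 0.086 len 0.062
```

It's nearly stopped at about 220°. I back the finger away and measure the residual.

>>> play_rows(gripper=[1,1,1,1,1,1,1,1], delta_pos=[[-0.3,-0.2,0],[-1.0,-0.65,0],[-2.0,-1.3,0],[-3.5,-2.3,0],[-5.5,-3.6,0],[-7.5,-5,0],[-8.5,-6,0],[-8.5,-6,0]], turn=[[0,0,0],[0,0,0],[0,0,0],[0,0,0],[0,0,0],[0,0,0],[0,0,0],[0,0,0]])

```text
time: 13.72
position: [0.7286, -0.2018, 0.1302]
tool_rot: [0.169, 0.986, -0.0, 0.0]
ft_force: [0.2, 0.2, -0.8]
grip_width: 0.0001
grip_force: 0.0
```

```bash
python3 - <<'E'
from ang import *
o=robot.get_obs(); print(o['time'],o['position'],o['ft_force'])
for n,f_ in(('side','i0'),('scene','i1')):
    t=robot.get_obs()['time'];c=snap(n,f_+'.png');print(n,t);segs(c);show(c)
E
```

```text
13.725 [ 0.72856102 -0.20180171  0.13022481] [ 0.21538274  0.18141883 -0.80973223]
side 13.725
   219.4 lat -0.070 along 0.147 len 0.188
   219.8 lat -0.046 along 0.095 len 0.079
   219.8 lat -0.047 along 0.169 len 0.068
   58.7 lat -0.053 along 0.170 len 0.063
  dir 220.4 ctr 216.9 lat 0.0526 along 0.083  71x26 n153
  dir 218.6 ctr 219.2 lat -0.0555 along 0.197  80x23 n163
scene 13.775
   251.6 lat 0.073 along 0.199 len 0.067
  dir 222.4 ctr 219.5 lat -0.0680 along 0.205  41x21 n78
```

View pics/i1.png

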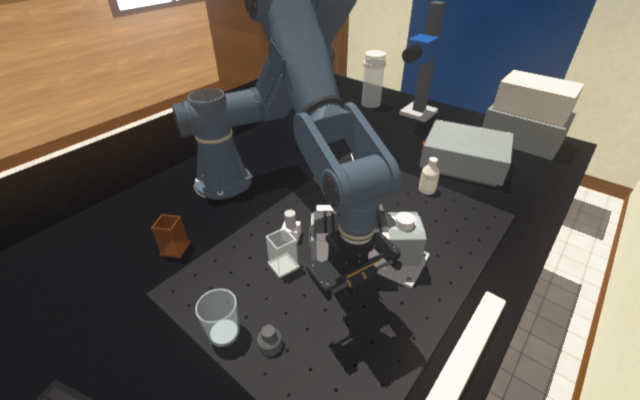

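The cell at (283,250) and the other items are undisturbed, but the arm blocks the scene view. I go over the top to the B side, measure the remaining error there, and tap if needed.

>>> play_rows(gripper=[1,1,1,1,1,1,1,1,1,1,1,1], delta_pos=[[0,0,-2],[0,0,-7],[0.5,0.3,-11],[3.5,2.3,-12],[8,5.2,-12],[13,8.5,-12],[18,11.8,-12],[22.5,14.8,-12],[25.2,16.5,-10.5],[25.7,16.8,-6],[25.7,16.8,-2],[25.7,16.8,0]], turn=[[0,0,0],[0,0,0],[0,0,0],[0,0,0],[0,0,0],[0,0,0],[0,0,0],[0,0,0],[0,0,0],[0,0,0],[0,0,0],[0,0,0]])

```text
time: 15.32
position: [0.541, 0.0444, 0.1304]
tool_rot: [0.168, 0.986, 0.0, -0.0]
ft_force: [0.1, -1.0, -0.2]
grip_width: 0.0006
grip_force: 0.0
```

```bash
python3 - <<'E'
from ang import *
o=robot.get_obs(); print(o['time'],o['position'],o['ft_force'])
for n,f_ in(('side','j0'),('scene','j1')):
    t=robot.get_obs()['time'];c=snap(n,f_+'.png');print(n,t);segs(c);show(c)
x,y,w,h=260,165,190,140;im=cv2.imread('pics/j1.png')[y:y+h,x:x+w];im=cv2.resize(im,None,fx=4,fy=4,interpolation=cv2.INTER_CUBIC)
im2=cv2.imread('pics/j0.png')
cv2.imwrite('pics/j1z.png',im)
E
```

```text
15.325 [0.54099833 0.04436835 0.13035269] [ 0.09327468 -0.95008853 -0.1800598 ]
side 15.325
   219.5 lat -0.046 along 0.097 len 0.096
   220.1 lat -0.071 along 0.086 len 0.072
  dir 219.6 ctr 218.2 lat 0.0539 along 0.142  184x26 n446
scene 15.375
   219.8 lat 0.077 along 0.120 len 0.127
   220.2 lat -0.070 along 0.106 len 0.112
   219.1 lat 0.073 along 0.146 len 0.064
   218.8 lat -0.067 along 0.196 len 0.062
```

View pics/j1z.png

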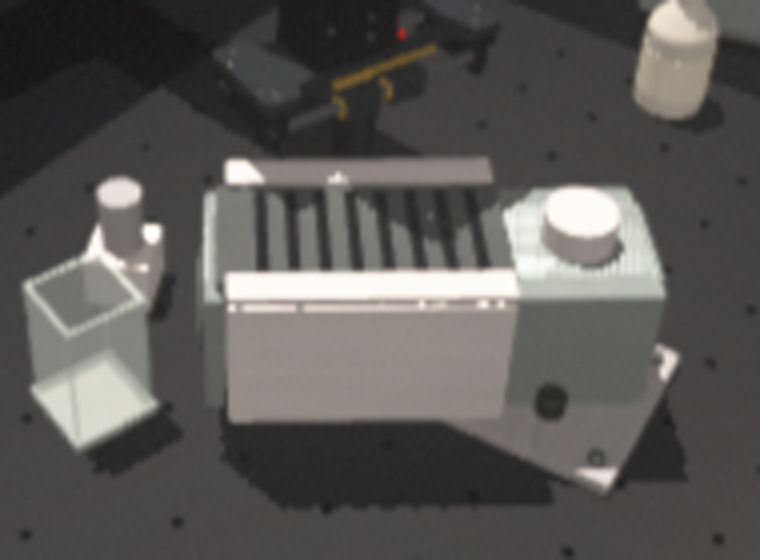

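The housing rests at about 219.6°, the cell is clear at top left and nothing is displaced. I refine the cell bearing from its rim and foot corners in both views.

```bash
python3 - <<'E'
from ang import *
J=dict(np.load('pics/j1.npz')); q=lambda x,y:(260+x/4,165+y/4)
def rep(n,X):
    v=np.mean(X,0)[:2]-P; print(n,np.mean(X,0)[:2],'r %.3f head %.2f'%(np.hypot(*v),np.degrees(np.arctan2(v[1],v[0]))%360), [round(np.linalg.norm(X[i]-X[(i+1)%len(X)]),3) for i in range(len(X))])
rep('J top',[plane(J,*q(*p),.122) for p in[(24,288),(92,257),(146,299),(70,334)]])
rep('J foot diag',[plane(J,*q(*p),.014) for p in[(31,392),(158,406)]])
rep('S foot diag',[plane(S,*s(*p),.014) for p in[(71,410),(198,426)]])
rep('S top',[plane(S,*s(*p),.122) for p in[(66,305),(130,275),(187,320),(107,355)]])
rep('D top',[plane(D,*d(*p),.122) for p in[(157,410),(232,407),(241,471),(149,471)]])
# cell mask centroid-free check: rim mask hull in side & scene via bright pixels
for nm,c,(x0,y0,x1,y1) in(('S',S,(262,226,302,280)),('D',D,(343,232,378,280))):
    g=c['color'].astype(int).min(2)[y0:y1,x0:x1]; m=(g>95).astype(np.uint8)
    n,l,st,_=cv2.connectedComponentsWithStats(m); k=1+st[1:,4].argmax(); v,u=np.nonzero(l==k); hull=cv2.convexHull(np.c_[u,v].astype(np.float32))
    ap=cv2.approxPolyDP(hull,2.5,True)[:,0]+[x0,y0]; print(nm,ap.tolist())
print('post cap',plane(J,*q(582,217),.18), 'D foot?')
E
```

```text
J top [ 0.4814198  -0.17092401] r 0.323 head 221.72 [np.float64(0.052), np.float64(0.056), np.float64(0.057), np.float64(0.055)]
J foot diag [ 0.47876864 -0.16741248] r 0.323 head 220.94 [np.float64(0.092), np.float64(0.092)]
S foot diag [ 0.47809095 -0.16674512] r 0.323 head 220.77 [np.float64(0.093), np.float64(0.093)]
S top [ 0.48061882 -0.17059581] r 0.323 head 221.58 [np.float64(0.05), np.float64(0.06), np.float64(0.059), np.float64(0.056)]
D top [ 0.47699605 -0.16903174] r 0.325 head 220.95 [np.float64(0.058), np.float64(0.059), np.float64(0.07), np.float64(0.057)]
S [[300.0, 226.0], [299.0, 266.0], [279.0, 277.0], [267.0, 262.0], [265.0, 236.0], [282.0, 226.0]]
D [[370.0, 236.0], [373.0, 250.0], [371.0, 275.0], [348.0, 277.0], [345.0, 259.0], [348.0, 238.0]]
post cap [0.72599759 0.04073136 0.18      ] D foot?
```

The cell bearing averages 221.2° and the housing rests at 219.6°, so it needs about +1.6°. I give plate B a very slow nudge at about 1.2 mm/s.

>>> play_rows(gripper=[1,1,1,1,1,1,1,1,1,1,1,1], delta_pos=[[-0.51,-0.31,0],[-1.03,-0.62,0],[-1.46,-0.88,0],[-1.8,-1.08,0],[-2.01,-1.21,0],[-2.12,-1.28,0],[-2.19,-1.32,0],[-2.23,-1.34,0],[-2.25,-1.35,0],[-2.263,-1.358,0],[-2.276,-1.366,0],[-2.289,-1.374,0]], turn=[[0,0,0],[0,0,0],[0,0,0],[0,0,0],[0,0,0],[0,0,0],[0,0,0],[0,0,0],[0,0,0],[0,0,0],[0,0,0],[0,0,0]])

```text
time: 16.92
position: [0.5589, 0.0229, 0.1305]
tool_rot: [0.169, 0.986, -0.0, -0.0]
ft_force: [0.7, -0.8, 0.2]
grip_width: 0.0004
grip_force: 0.0
```

```bash
cat > look.py <<'E'
from ang import *
import sys
o=robot.get_obs(); print(o['time'],o['position'],o['ft_force'])
for n in('side','scene'):
    c=snap(n,sys.argv[1]+n+'.png');print(n);segs(c)
E
python3 look.py k
```

```text
16.925 [0.55892136 0.02289048 0.1305493 ] [ 0.66475586 -0.77322065  0.16460501]
side
   220.2 lat -0.047 along 0.084 len 0.061
scene
   219.7 lat 0.078 along 0.121 len 0.129
   220.0 lat -0.070 along 0.115 len 0.129
   106.7 lat -0.054 along 0.190 len 0.075
   219.1 lat 0.073 along 0.146 len 0.064
```

>>> play_rows(gripper=[1,1,1,1,1,1,1,1,1,1,1,1], delta_pos=[[-0.013,-0.008,0],[-0.026,-0.016,0],[-0.039,-0.024,0],[-0.052,-0.032,0],[-0.065,-0.04,0],[-0.078,-0.048,0],[-0.091,-0.056,0],[-0.104,-0.064,0],[-0.117,-0.072,0],[-0.13,-0.08,0],[-0.143,-0.088,0],[-0.156,-0.096,0]], turn=[[0,0,0],[0,0,0],[0,0,0],[0,0,0],[0,0,0],[0,0,0],[0,0,0],[0,0,0],[0,0,0],[0,0,0],[0,0,0],[0,0,0]])

```text
time: 18.52
position: [0.5601, 0.0214, 0.1305]
tool_rot: [0.169, 0.986, -0.0, 0.0]
ft_force: [0.5, -0.4, 0.2]
grip_width: 0.0004
grip_force: 0.0
```

```bash
python3 look.py l
```

```text
18.525 [0.5601008  0.02143345 0.13053443] [ 0.48762592 -0.36384901  0.20913124]
side
scene
   220.7 lat 0.065 along 0.139 len 0.173
   220.4 lat -0.069 along 0.121 len 0.118
```

>>> play_rows(gripper=[1,1,1,1,1,1], delta_pos=[[-0.013,-0.008,0],[-0.026,-0.016,0],[-0.039,-0.024,0],[-0.052,-0.032,0],[-0.052,-0.032,0],[-0.052,-0.032,0]], turn=[[0,0,0],[0,0,0],[0,0,0],[0,0,0],[0,0,0],[0,0,0]])

```text
time: 19.38
position: [0.5605, 0.021, 0.1306]
tool_rot: [0.169, 0.986, 0.0, -0.0]
ft_force: [-0.4, -0.6, -0.2]
grip_width: 0.0006
grip_force: 0.0
```

```bash
python3 look.py m
```

```text
19.375 [0.56045896 0.02097801 0.13055234] [-0.3500951 -0.5883745 -0.210221 ]
side
scene
   221.1 lat 0.065 along 0.138 len 0.173
   221.2 lat -0.070 along 0.114 len 0.130
   221.0 lat 0.077 along 0.143 len 0.068
```

It's at about 221.2° and still drifting at about 0.8°/s. I back off and go over to the A side, ready to stop a small overshoot.

>>> play_rows(gripper=[1,1,1,1,1,1,1,1,1,1,1], delta_pos=[[0.9,0.5,0],[1.7,1.0,-2],[1.7,1.0,-7],[1,0.6,-11.5],[-2.5,-1.5,-12],[-7,-4.1,-12],[-11.5,-6.6,-12],[-15.5,-9,-12],[-17,-9.8,-8],[-17.1,-9.8,-3],[-17.1,-9.8,0]], turn=[[0,0,0],[0,0,0],[0,0,0],[0,0,0],[0,0,0],[0,0,0],[0,0,0],[0,0,0],[0,0,0],[0,0,0],[0,0,0]])

```text
time: 20.85
position: [0.6872, -0.1274, 0.1272]
tool_rot: [0.169, 0.986, 0.001, -0.003]
ft_force: [0.9, 0.3, 0.1]
grip_width: 0.0004
grip_force: 0.0
```

```bash
python3 look.py n
```

```text
20.85 [ 0.68717014 -0.12739376  0.12716794] [0.8604995  0.25900214 0.14763847]
side
   221.0 lat -0.070 along 0.144 len 0.185
   221.4 lat -0.046 along 0.091 len 0.082
   221.5 lat -0.047 along 0.189 len 0.061
scene
   219.8 lat -0.066 along 0.195 len 0.068
```

>>> play_rows(gripper=[1,1,1,1], delta_pos=[[0,0,0],[0,0,0],[0,0,0],[0,0,0]], turn=[[0,0,0],[0,0,0],[0,0,0],[0,0,0]])

```text
time: 21.45
position: [0.6896, -0.1284, 0.1317]
tool_rot: [0.169, 0.986, -0.0, 0.001]
ft_force: [0.6, -0.3, -0.3]
grip_width: 0.0003
grip_force: 0.0
```

```bash
python3 look.py o
```

```text
21.45 [ 0.6896081  -0.12836322  0.13167599] [ 0.63313399 -0.2772918  -0.30079452]
side
   221.0 lat -0.070 along 0.142 len 0.186
   221.4 lat -0.046 along 0.190 len 0.074
   221.6 lat -0.047 along 0.116 len 0.072
scene
```

It appears to be at rest at about 221.2°. I withdraw upward and clear, then verify for more than 3 s.

>>> play_rows(gripper=[1,1,1,1,1,1,1,1,1,1,1,1], delta_pos=[[0,0,-2],[0,0,-7],[0.5,0.6,-12],[3,3.8,-14],[6.5,8.2,-14],[10,12.6,-14],[13.5,17,-14],[17,21.4,-14],[20.5,25.8,-14],[23.5,29.6,-14],[24.7,31.2,-14],[24.9,31.5,-14]], turn=[[0,0,0],[0,0,0],[0,0,0],[0,0,0],[0,0,0],[0,0,0],[0,0,0],[0,0,0],[0,0,0],[0,0,0],[0,0,0],[0,0,0]])

```text
time: 23.05
position: [0.5591, 0.2523, 0.2715]
tool_rot: [0.168, 0.986, 0.0, 0.001]
ft_force: [0.6, 0.4, -0.5]
grip_width: 0.0005
grip_force: 0.0
```

```bash
python3 look.py p
```

```text
23.05 [0.55906674 0.25225953 0.27151364] [ 0.64006052  0.40479073 -0.49116135]
side
   221.4 lat -0.071 along 0.142 len 0.186
   221.5 lat -0.077 along 0.178 len 0.096
scene
   221.4 lat -0.071 along 0.138 len 0.178
   221.4 lat 0.065 along 0.175 len 0.101
```

>>> play_rows(gripper=[1,1,1,1,1,1,1,1,1,1,1,1], delta_pos=[[0,0,0],[0,0,0],[0,0,0],[0,0,0],[0,0,0],[0,0,0],[0,0,0],[0,0,0],[0,0,0],[0,0,0],[0,0,0],[0,0,0]], turn=[[0,0,0],[0,0,0],[0,0,0],[0,0,0],[0,0,0],[0,0,0],[0,0,0],[0,0,0],[0,0,0],[0,0,0],[0,0,0],[0,0,0]])

```text
time: 24.65
position: [0.559, 0.2516, 0.2705]
tool_rot: [0.169, 0.986, 0.0, -0.0]
ft_force: [0.0, -0.4, 0.3]
grip_width: 0.0003
grip_force: 0.0
```

```bash
python3 look.py r; python3 - <<'E'
import cv2
x,y,w,h=305,120,140,170;im=cv2.imread('pics/rside.png')[y:y+h,x:x+w];cv2.imwrite('pics/rz.png',cv2.resize(im,None,fx=3.5,fy=3.5,interpolation=cv2.INTER_CUBIC))
E
```

```text
24.65 [0.55900623 0.25157579 0.27054016] [ 0.00998272 -0.44967206  0.33554344]
side
   221.4 lat -0.071 along 0.142 len 0.186
   221.6 lat -0.077 along 0.178 len 0.096
   221.2 lat 0.068 along 0.190 len 0.064
scene
   221.4 lat -0.071 along 0.138 len 0.178
   221.3 lat 0.065 along 0.176 len 0.099
```

View pics/rz.png

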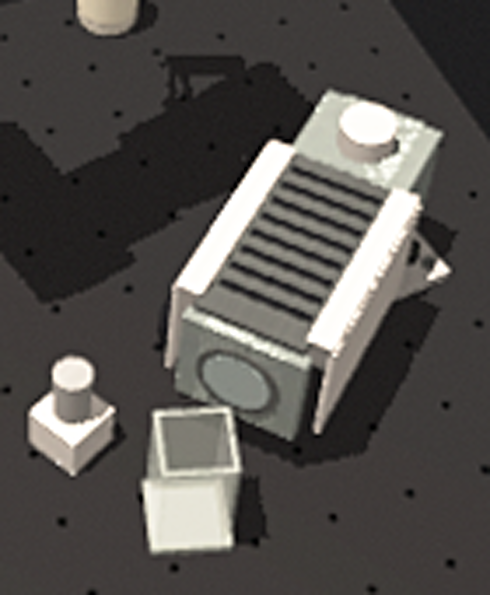

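The lamp is at 221.4° in both views, identical 1.6 s apart, with its window facing the cell (cell bearing 221.2°). The cell and block are unmoved. I wait a little longer, then hand in.

>>> play_rows(gripper=[1,1,1,1,1,1,1,1,1,1,1,1], delta_pos=[[0,0,0],[0,0,0],[0,0,0],[0,0,0],[0,0,0],[0,0,0],[0,0,0],[0,0,0],[0,0,0],[0,0,0],[0,0,0],[0,0,0]], turn=[[0,0,0],[0,0,0],[0,0,0],[0,0,0],[0,0,0],[0,0,0],[0,0,0],[0,0,0],[0,0,0],[0,0,0],[0,0,0],[0,0,0]])

```text
time: 26.25
position: [0.559, 0.2516, 0.2706]
tool_rot: [0.169, 0.986, 0.0, 0.0]
ft_force: [-0.2, 0.9, 0.3]
grip_width: 0.0005
grip_force: 0.0
```

>>> play_rows(gripper=[1,1,1,1,1,1,1,1,1,1,1,1], delta_pos=[[0,0,0],[0,0,0],[0,0,0],[0,0,0],[0,0,0],[0,0,0],[0,0,0],[0,0,0],[0,0,0],[0,0,0],[0,0,0],[0,0,0]], turn=[[0,0,0],[0,0,0],[0,0,0],[0,0,0],[0,0,0],[0,0,0],[0,0,0],[0,0,0],[0,0,0],[0,0,0],[0,0,0],[0,0,0]])

```text
time: 27.75
position: [0.559, 0.2515, 0.2706]
tool_rot: [0.169, 0.986, 0.0, -0.0]
ft_force: [0.8, -0.7, -0.0]
grip_width: 0.0004
grip_force: 0.0
```

```bash
python3 look.py t; python3 -c "
from rig import robot
print(robot.hand_in())"
```

```text
27.75 [0.55901213 0.25154858 0.27055111] [ 0.79182423 -0.68491936 -0.02885588]
side
   221.4 lat -0.071 along 0.142 len 0.186
   221.2 lat -0.046 along 0.170 len 0.115
   221.5 lat -0.077 along 0.180 len 0.099
   221.3 lat -0.077 along 0.084 len 0.062
scene
   221.4 lat -0.071 along 0.138 len 0.178
   221.3 lat 0.065 along 0.176 len 0.099
the job is handed in; nothing more can be done
None
```

I handed the job in at about 28 s: the lamp had been at rest and untouched for over 4 s, pointing at 221.4° against a measured cell bearing of 221.2° (good to about 0.4°), pushed only by its guard plates, with nothing else seen to move; no verdict came back.

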